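Press the glued flap of a soap carton

ROBOT

A 7-joint arm with a two-finger parallel gripper is mounted at the origin on a cart in front of the work surface, level with it; the furniture and walls round the work are solid. World frame = base frame: x ahead of the robot, y to its left, z up, the work surface at z = 0. Lengths are in m, angles in rad, forces in N, time in s.
With the tool pointing down it reaches from about 0.4 to 0.85 m from the base axis. Payload 10.4 kg.
Tool frame: the origin (TCP) lies at the very end of the fingers, on their centre line; the grasp point (between the pads) lies 19 mm behind it (manip.grip_point_offset is the distance from the TCP to the grasp point, in m); z points along the fingers, y is the line along which they close (so a half turn about z gives the same grasp; the last joint's range is limited). The gripper opens to 85 mm and grips with 20 to 120 N. Pads are 22 mm wide; open, the fingers measure 114 mm over their backs; the gripper's body (76 mm by 85 mm) begins 54 mm behind the grasp point. The pads swing forward as they close: fully open they stand 13 mm farther back than shut.
Start: joints at [-1.188, 0.332, -0.065, 1.46, 0.022, 1.35, -0.088], TCP at [0.247, 0.574, 0.231] pointing down, gripper open.
Joint ranges: [-2.6, 2.6], [-0.5, 2.12], [-1.47, 1.34], [0.16, 2.42], [-1.27, 4.41], [0.06, 2.06], [-2.6, 2.6]. Speed limits (rad/s): [2.22, 2.22, 2.79, 2.79, 3.14, 3.14, 3.14].

INTERFACE

Orientations are given as a unit quaternion [x, y, z, w].
In Python, from workcell import manip gives the robot as it stands. The module is installed in compiled form; this text tells all that it offers.
- The arm moves only by the shell command python3 -m inch 'ROWS' [OPENING] [FORCE]. ROWS is JSON, a list of rows, each a list of 2 entries, a list of its own where there are three numbers: the shift along the tool's x, y, z each as a share of 0.08 m, from -1 to 1, then the turn, a rotation vector about the tool's x, y, z each as a share of 45 degrees, from -1 to 1. A call has exactly 10 rows; each row is the pose to reach, as a shift and turn from the pose commanded when the call began, along the tool's axes at that moment; what a row does not reach only later rows make up. A row lasts 1/10 s, in which the tool goes at most 50 mm and 8.59 degrees, less where a joint would pass 70% of its speed; a pose out of reach is approached as far as the arm can. A call with a number of a shift or a turn outside -1 to 1 is refused whole. A call with a gripper value outside its range is refused whole. OPENING is the opening, from 0 (shut) to 1 (fully open), set as the call begins (- or left out, the last holds). The fingers move at their own pace and stop on an object; FORCE is the grip in N (left out, the last holds). Time passes only in rows, so rows that repeat a pose let the fingers close, or fill a call up. It gives the time, the measured TCP pose, the force, the opening and the grip force at its end, in the units of the state.
- manip.get_obs(): the state, without advancing time (a new reading comes with each control period).
- manip.camera(name): name is "scene" or "side" or "wrist"; returns the picture (384x512x3 uint8, red, green, blue); there is no depth.
- manip.camera_params(name): a dict with "fov_y" (degrees; the focal length in pixels is half the picture's height over the tangent of half this angle, whatever the lens; pixels are square), "cx", "cy" (the principal point, pixels), "k1" (the pictures are not rectified: a ray, as slopes to the right and down, at radius r is drawn at 1 + k1 r^2 times it, then the intrinsics apply), "camera_from_world" (4x4, takes a point from world to camera coordinates); the wrist camera has in their place "T_tool_cam" (4x4, takes a point from camera to tool coordinates, whose origin is the TCP and whose axes are the flange's). Camera axes: x right, y up, looking along -z (the intrinsics and any distortion apply to the point x, -y, -z); pixel columns grow to the right and rows downward; lengths in m; the calibration is good to about 2 mm. A picture is of the moment at which its call begins: read the wrist's pose just before it. camera_params takes no time and is no camera call.
- manip.hand_in(): hands the job in; it is judged then, once.
The state is a dict: "clock": time; "joint_pos": joint angles; "joint_velocities": joint speeds; "tau": joint torques, N m; "position": TCP position; "ee_rot": TCP orientation; "ft_force": force on the tool from outside, world axes, zero at the start; "torque": the same for the moment, N m; "grip_width": opening from 0.0 (shut) to 1.0 (fully open); "grasp_force": force on a finger pad.
Only numpy, scipy, OpenCV 4.12 (cv2) and the standard library are available. Lean on these libraries where they do the work, as an engineer would, in place of code of your own. Each camera call takes 0.05 s, during which the arm holds its last target. There are 200 camera calls.

TASK

The top flap of the three-soap carton has just been glued. Gently slide the carton along the bed of the screw press until it stands fully home against the back stop, then wind the crank down until the pad just touches the carton. From that touch give the crank one quarter turn more, no further or the carton is crushed, and let go so that it stays clamped.

Things in the scene. Friction and masses are not known exactly. Their poses are not given: they have to be found in the camera images.
- press: Green bench screw press fixed to the table: two steel columns (68 mm to either side), a cross beam (top 184 mm above the table), a vertical screw. Origin on the screw axis at table height; x points along the bed to the robot's left (the way the carton slides in), z up. A sprung 56 x 46 mm cork-faced pad hangs under the screw.
- nut (a point): Brass nut on top of the beam, on the screw axis, 190 mm above the table. Coarse right-hand thread, 24 mm a turn: clockwise from above drives screw, crank and pad down. How far the pad's stem is screwed out differs by up to 12 mm and is not told, so the touch (12 to 28 mm of travel, 0.5 to 1.2 turns from the start) must be felt. The screw stays where it is left.
- bed: Grey bed plate of the press, 14 mm high, from 150 mm before to 85 mm behind the screw axis; origin and axes as the press. Two aluminium rails (58 mm apart, tops 26 mm above the table) guide the carton; the aluminium back stop, 40 mm high, stands at the far end, its face at x = +73 mm.
- soap_carton: Long carton of three soaps with a yellow, blue and green front, 0.3 kg, 54 x 206 x 88 mm (x, y, z), standing between the rails 25 to 45 mm short of the back stop. Origin: centre of its underside; its long y axis points the way it slides. Fully home, its origin is at x = -30 mm of the press and its near end at -133 mm; the pad then presses its far half.
- crank (a joint): Crank angle in rad, growing clockwise from above as the press is wound down (3.82 mm a rad), 0 to 12; at 0 the arm points to the press's -x. Free winding takes a steady 6 N or so along the handle's path; at the touch the pad's preloaded spring adds a sudden 50 N of press force (3.8 N at the handle), then 3.5 N per mm (21 N, or 1.6 N at the handle, in a quarter turn).
- crank_grip (a point): Where to grip the crank's upright black handle: on its axis, 50 mm from the screw axis, 26 mm above the crank arm's top and 267 mm above the table at angle 0, less 3.82 mm per rad wound. The handle is 21 mm thick, 46 mm tall and spins freely on its pin, so a closed gripper can carry it round without turning. It goes round and down with the crank.
- pink_dripper: Pink fluted ceramic coffee dripper, 119 mm wide, 85 mm high, loose on the table; origin at the centre of its underside. A bystander.
- pink_soap: Pink carton, 62 x 86 x 85 mm, loose; origin at the centre of its underside. A bystander.
- hare: Chocolate hare with yellow bow, 123 mm high, loose; origin at the centre of its underside. A bystander.
- gift_box: Flowered gift box, 110 x 126 x 104 mm, loose; origin at the centre of its underside. A bystander.

How it is judged:
By the outcome, as a careful person would: the job done as asked, in the order asked, and still so for the second after the job is handed in, with the robot touching nothing.
It also fails if it takes over 72 s, if anything falls off the work surface, if the arm or the gripper's body presses on something with over 40 N, if the wrist force passes 120 N, or if a joint passes its speed limit or range.

## Working session

There is one attempt and no reset: what is moved stays moved. The work goes in short steps, Python scripts to look and compute and a shell command to move; the robot and the scene stay as the last step left them, time stands still between calls to the robot, and variables do not carry over. Pictures are saved under pics/ and viewed, at most 10 in all, crops included, and the job is handed in when it is done.

```bash
mkdir -p pics
python3 - <<'E'
from workcell import manip
import cv2,numpy as np
o=manip.get_obs();print({k:np.round(v,3).tolist() for k,v in o.items()})
for n in("scene","side"):
    cv2.imwrite(f"pics/{n}0.png",manip.camera(n)[:,:,::-1]);p=manip.camera_params(n);print(n,{k:np.round(v,4).tolist() for k,v in p.items()})
print(manip.camera_params("wrist"),manip.grip_point_offset)
E
```

```text
{'clock': 0.0, 'joint_pos': [-1.188, 0.333, -0.065, 1.461, 0.022, 1.35, -0.089], 'joint_velocities': [-0.003, -0.0, 0.0, 0.001, 0.0, -0.0, -0.001], 'tau': [-0.0, -62.544, 0.049, -39.162, 0.016, 0.01, -0.0], 'position': [0.247, 0.574, 0.231], 'ee_rot': [0.202, 0.979, -0.001, -0.0], 'ft_force': [-0.225, -0.786, -0.446], 'torque': [-0.004, -0.036, 0.056], 'grasp_force': 0.0, 'grip_width': 1.0}
scene {'fov_y': 43.5144, 'cx': 253.8801, 'cy': 193.9246, 'k1': -0.1384, 'camera_from_world': [[0.4998, -0.8661, -0.0073, -0.2667], [0.6128, 0.3476, 0.7097, -0.4584], [-0.6122, -0.3592, 0.7045, -1.3699], [0.0, 0.0, 0.0, 1.0]]}
side {'fov_y': 50.6569, 'cx': 249.2145, 'cy': 196.0998, 'k1': -0.1255, 'camera_from_world': [[0.9981, 0.0609, 0.002, -0.5375], [-0.0354, 0.5534, 0.8322, -0.1208], [0.0496, -0.8307, 0.5545, -1.4545], [0.0, 0.0, 0.0, 1.0]]}
{'fov_y': 63.543493614454476, 'cx': 253.93556268835482, 'cy': 197.5136761059769, 'k1': 0.02037702988677332, 'T_tool_cam': array([[-3.12203990e-04,  9.58796170e-01,  2.84094716e-01,
         7.26958549e-02],
       [ 9.99999927e-01,  3.62005926e-04, -1.22796822e-04,
         1.63692076e-03],
       [-2.20581093e-04,  2.84094657e-01, -9.58796213e-01,
        -1.44289305e-01],
       [ 0.00000000e+00,  0.00000000e+00,  0.00000000e+00,
         1.00000000e+00]])} 0.0187
```

View pics/scene0.png

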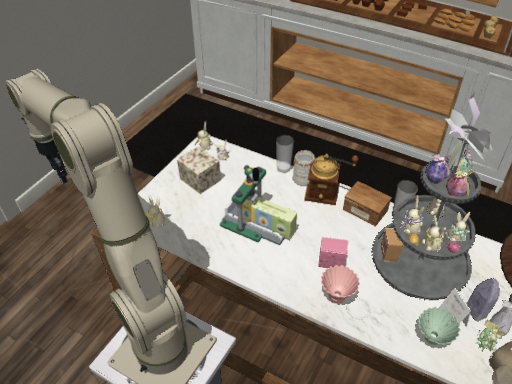

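View pics/side0.png

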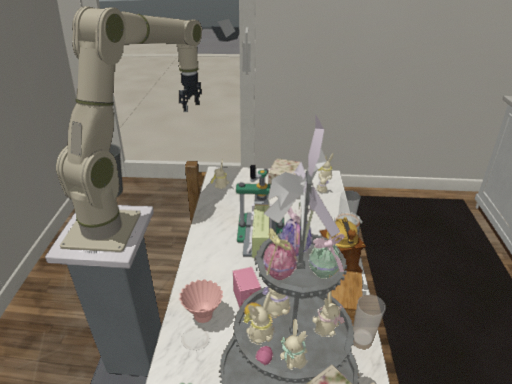

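The scene picture shows the press at about (250,205), with the carton (270,218) sticking out toward the robot's right and the hare at (155,212). I'll enlarge that area.

Run:
```python
import cv2
a=cv2.imread("pics/scene0.png")[155:255,170:310];b=cv2.imread("pics/side0.png")[150:270,210:310]
a=cv2.resize(a,None,fx=5.6,fy=5.6,interpolation=cv2.INTER_CUBIC);cv2.imwrite("pics/sc.png",a)
b=cv2.resize(b,None,fx=5,fy=5,interpolation=cv2.INTER_CUBIC);cv2.imwrite("pics/sd.png",b)
```

```text
(no output)
```

View pics/sc.png

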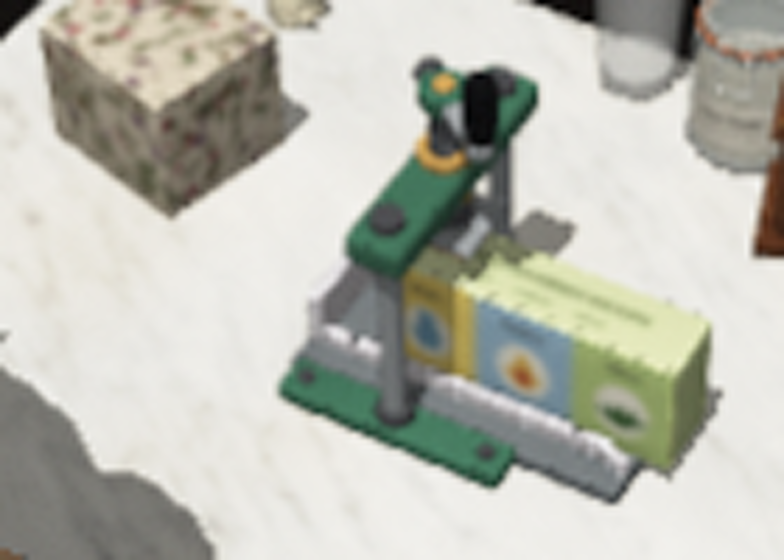

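View pics/sd.png

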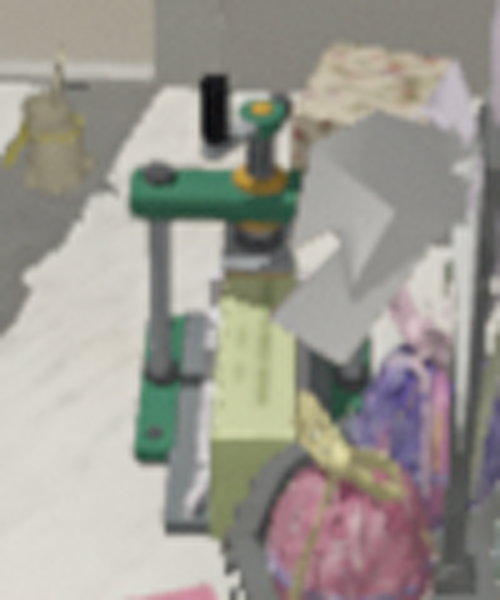

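The crops show:
- **Nut:** scene crop (441,155), side crop (260,180).
- **Handle:** (480,108) and (214,108).
- **Carton near-end top corners:** (668,372) and (711,322).
- **Beam caps:** (388,218) and about (500,82).

```bash
cat > h.py <<'E'
from workcell import manip
import numpy as np,cv2
from scipy.spatial.transform import Rotation as R
def ray(n,uv,obs=None):
    p=manip.camera_params(n);f=192/np.tan(np.radians(p["fov_y"]/2))
    d=np.array([(uv[0]-p["cx"])/f,(uv[1]-p["cy"])/f]);s=d.copy()
    for _ in range(20): s=d/(1+p["k1"]*(s@s))
    v=np.array([s[0],-s[1],-1.])
    if n=="wrist":
        T=np.eye(4);T[:3,:3]=R.from_quat(obs["ee_rot"]).as_matrix();T[:3,3]=obs["position"];M=T@p["T_tool_cam"]
    else: M=np.linalg.inv(p["camera_from_world"])
    return M[:3,3],M[:3,:3]@v
def atz(n,uv,z,obs=None):
    c,d=ray(n,uv,obs);return c+d*(z-c[2])/d[2]
def tri(a,b):
    (c1,d1),(c2,d2)=a,b
    t=np.linalg.lstsq(np.c_[d1,-d2],c2-c1,rcond=None)[0]
    return (c1+d1*t[0]+c2+d2*t[1])/2
E
python3 - <<'E'
from h import *
np.set_printoptions(precision=4,suppress=True)
S=lambda u,v:(u/5.6+170-.4,v/5.6+155-.4)
D=lambda u,v:(u/5+210-.4,v/5+150-.4)
print("nut",atz("scene",S(441,155),.19),atz("side",D(260,180),.19))
print("capA",atz("scene",S(388,214),.188),atz("side",D(160,174),.188))
print("capB",atz("scene",S(500,80),.188))
print("handle",tri(ray("scene",S(480,108)),ray("side",D(214,108))),atz("scene",S(480,108),.267),atz("side",D(214,108),.267))
print("hub",atz("scene",S(443,83),.25),atz("side",D(262,108),.25))
for u in((668,372),(711,322)):print("cart",atz("scene",S(*u),.102))
for u in((214,438),(297,438)):print("cart side",atz("side",D(*u),.102))
print("green base",atz("scene",S(495,485),.005),atz("scene",S(283,390),.005))
print("bed",atz("scene",S(615,500),.01))
print("hare",atz("side",D(55,188),0), "gift",atz("scene",S(172,215),0),atz("scene",S(280,115),0))
E
```

```text
nut [0.5686 0.0399 0.19  ] [0.5773 0.0325 0.19  ]
capA [0.5122 0.0425 0.188 ] [0.5102 0.0389 0.188 ]
capB [0.6458 0.0434 0.188 ]
handle [0.5478 0.0009 0.2622] [ 0.543 -0.002  0.267] [ 0.5484 -0.0069  0.267 ]
hub [0.5671 0.0366 0.25  ] [0.5778 0.0244 0.25  ]
cart [ 0.5534 -0.1233  0.102 ]
cart [ 0.6023 -0.1275  0.102 ]
cart side [ 0.5562 -0.1309  0.102 ]
cart side [ 0.6078 -0.1276  0.102 ]
green base [ 0.4973 -0.0373  0.005 ] [0.4985 0.1187 0.005 ]
bed [ 0.5196 -0.109   0.01  ]
hare [0.3998 0.311  0.    ] gift [0.5986 0.2738 0.    ] [0.7197 0.2644 0.    ]
```

```bash
python3 -m inch '[[[-0.05,-0.05,-0.1],[0,0,0]],[[-0.15,-0.15,-0.25],[0,0,0]],[[-0.25,-0.25,-0.4],[0,0,0]],[[-0.35,-0.35,-0.55],[0,0,0]],[[-0.45,-0.45,-0.7],[0,0,0]],[[-0.55,-0.55,-0.8],[0,0,0]],[[-0.65,-0.65,-0.9],[0,0,0]],[[-0.8,-0.8,-1],[0,0,0]],[[-0.9,-0.9,-1],[0,0,0]],[[-1,-1,-1],[0,0,0]]]' 0 20
python3 -m inch '[[[-0.1,-0.1,-0.04],[0,0,0]],[[-0.2,-0.2,-0.08],[0,0,0]],[[-0.3,-0.3,-0.12],[0,0,0]],[[-0.4,-0.4,-0.16],[0,0,0]],[[-0.5,-0.5,-0.2],[0,0,0]],[[-0.6,-0.6,-0.24],[0,0,0]],[[-0.7,-0.7,-0.28],[0,0,0]],[[-0.8,-0.8,-0.32],[0,0,0]],[[-0.9,-0.9,-0.36],[0,0,0]],[[-1,-1,-0.4],[0,0,0]]]'
python3 -m inch '[[[-0.1,-0.1,0],[0,0,0]],[[-0.2,-0.2,0],[0,0,0]],[[-0.3,-0.3,0],[0,0,0]],[[-0.4,-0.4,0],[0,0,0]],[[-0.5,-0.5,0],[0,0,0]],[[-0.6,-0.6,0],[0,0,0]],[[-0.7,-0.7,0],[0,0,0]],[[-0.8,-0.8,0],[0,0,0]],[[-0.9,-0.9,0],[0,0,0]],[[-1,-1,0],[0,0,0]]]'
python3 -m inch '[[[-0.1,-0.1,0],[0,0,0]],[[-0.2,-0.2,0],[0,0,0]],[[-0.3,-0.3,0],[0,0,0]],[[-0.4,-0.4,0],[0,0,0]],[[-0.5,-0.5,0],[0,0,0]],[[-0.6,-0.6,0],[0,0,0]],[[-0.7,-0.7,0],[0,0,0]],[[-0.8,-0.8,0],[0,0,0]],[[-0.9,-0.9,0],[0,0,0]],[[-1,-1,0],[0,0,0]]]'
```

```text
clock: 1.1
position: [0.2891, 0.4681, 0.3113]
ee_rot: [0.202, 0.979, 0.0, -0.0]
ft_force: [0.4, 0.3, -1.0]
grip_width: 0.0
grasp_force: 0.0
clock: 2.1
position: [0.3309, 0.3632, 0.3436]
ee_rot: [0.201, 0.979, 0.0, 0.0]
ft_force: [0.0, -0.4, 0.1]
grip_width: -0.005
grasp_force: 0.0
clock: 3.1
position: [0.3728, 0.2581, 0.3433]
ee_rot: [0.201, 0.979, 0.0, 0.0]
ft_force: [0.2, 0.1, -1.3]
grip_width: -0.001
grasp_force: 0.0
clock: 4.1
position: [0.4147, 0.1531, 0.3433]
ee_rot: [0.202, 0.979, 0.0, 0.0]
ft_force: [0.8, -0.1, 0.3]
grip_width: 0.004
grasp_force: 0.0
```

```bash
python3 -m inch '[[[-0.1,-0.1,0],[0,0,0]],[[-0.2,-0.2,0],[0,0,0]],[[-0.3,-0.3,0],[0,0,0]],[[-0.4,-0.4,0],[0,0,0]],[[-0.5,-0.5,0],[0,0,0]],[[-0.6,-0.6,0],[0,0,0]],[[-0.7,-0.7,0],[0,0,0]],[[-0.8,-0.8,0],[0,0,0]],[[-0.9,-0.9,0],[0,0,0]],[[-1,-1,0],[0,0,0]]]'
python3 -m inch '[[[-0.1,-0.1,0],[0,0,-0.06]],[[-0.2,-0.2,0],[0,0,-0.12]],[[-0.3,-0.3,0],[0,0,-0.18]],[[-0.4,-0.4,0],[0,0,-0.24]],[[-0.5,-0.5,0],[0,0,-0.3]],[[-0.6,-0.6,0],[0,0,-0.36]],[[-0.7,-0.7,0],[0,0,-0.42]],[[-0.85,-0.85,0],[0,0,-0.48]],[[-1,-1,0],[0,0,-0.52]],[[-1,-1,0],[0,0,-0.52]]]'
python3 - <<'E'
from h import *
o=manip.get_obs();im=manip.camera("wrist");print(o["position"],o["ee_rot"])
np.savez("w1.npz",position=o["position"],ee_rot=o["ee_rot"])
cv2.imwrite("pics/w1.png",cv2.resize(im[:,:,::-1],(768,576)))
E
```

```text
clock: 5.1
position: [0.4567, 0.048, 0.3433]
ee_rot: [0.202, 0.979, 0.0, 0.0]
ft_force: [1.0, 0.1, -0.5]
grip_width: -0.002
grasp_force: 0.0
clock: 6.1
position: [0.4986, -0.0588, 0.3433]
ee_rot: [-0.0, 1.0, -0.0, 0.0]
ft_force: [-0.7, -0.5, 0.0]
grip_width: -0.004
grasp_force: 0.0
[ 0.4985567  -0.05884862  0.34327427] [-1.19363388e-04  9.99999884e-01 -4.62414531e-04  5.81265781e-05]
```

View pics/w1.png

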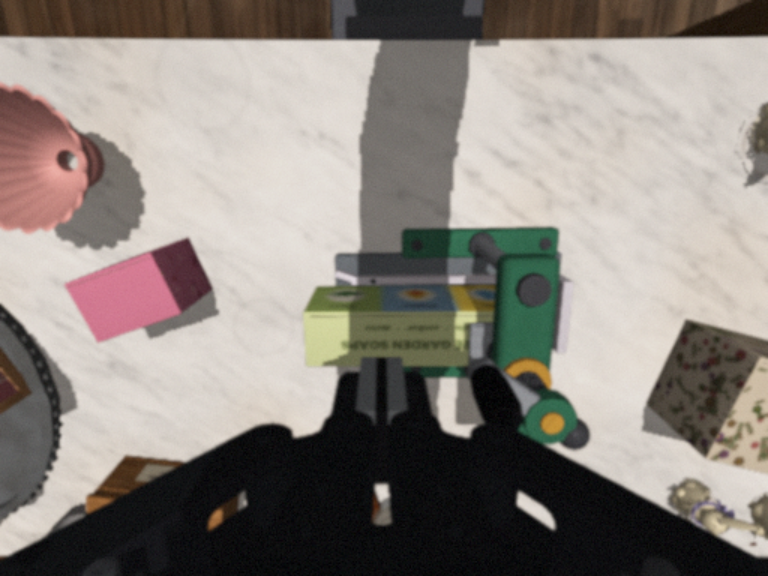

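The wrist picture shows the press squarely aligned: beam cap at (533,290), hub at (552,424), carton near-end top edge from (307,312) to (303,366), and the pink soap at (140,290). The fingers partly hide the handle, near (490,390).

Run:
```python
from h import *
np.set_printoptions(precision=4,suppress=True)
o=dict(np.load("w1.npz"))
W=lambda n,u,v,z:print(n,atz("wrist",(u/1.5,v/1.5),z,o))
W("cap",533,290,.19);W("hub",552,424,.255);W("hub.25",552,424,.245);W("nut",529,378,.19)
W("cartA",307,312,.102);W("cartB",303,366,.102);W("green",403,230,.01);W("green",557,228,.01)
W("bedcorner",337,256,.014);W("rail",337,282,.026);W("stop",570,280,.04);W("stop",566,350,.04);W("soap",105,342,.085);W("soap",183,312,.085);W("handletop",490,385,.287)
```

```text
cap [0.5104 0.0436 0.19  ]
hub [0.5708 0.0394 0.255 ]
hub.25 [0.577  0.0436 0.245 ]
nut [0.5746 0.0467 0.19  ]
cartA [ 0.5552 -0.1219  0.102 ]
cartB [ 0.6066 -0.1278  0.102 ]
green [ 0.4971 -0.0347  0.01  ]
green [0.4953 0.1227 0.01  ]
bedcorner [ 0.5235 -0.1028  0.014 ]
rail [ 0.5481 -0.1024  0.026 ]
stop [0.5424 0.1298 0.04  ]
stop [0.6172 0.1343 0.04  ]
soap [ 0.59   -0.3122  0.085 ]
soap [ 0.5608 -0.2372  0.085 ]
handletop [ 0.53   -0.0053  0.287 ]
```

```bash
python3 -m inch '[[[-0.05,-0.05,0],[0,0,0]],[[-0.15,-0.15,0],[0,0,0]],[[-0.25,-0.25,0],[0,0,0]],[[-0.35,-0.4,0],[0,0,0]],[[-0.5,-0.55,0],[0,0,0]],[[-0.65,-0.7,0],[0,0,0]],[[-0.75,-0.8,0.05],[0,0,0]],[[-0.85,-0.9,0.15],[0,0,0]],[[-0.95,-1,0.25],[0,0,0]],[[-1,-1,0.4],[0,0,0]]]'
python3 -m inch '[[[0,-0.1,0.1],[0,0,0]],[[0,-0.2,0.2],[0,0,0]],[[0,-0.3,0.3],[0,0,0]],[[0,-0.4,0.4],[0,0,0]],[[0,-0.45,0.5],[0,0,0]],[[0,-0.45,0.6],[0,0,0]],[[0,-0.45,0.7],[0,0,0]],[[0,-0.45,0.8],[0,0,0]],[[0,-0.45,0.9],[0,0,0]],[[0,-0.45,1],[0,0,0]]]'
python3 -m inch '[[[0,0,0.1],[0,0,0]],[[0,0,0.2],[0,0,0]],[[0,0,0.3],[0,0,0]],[[0,0,0.4],[0,0,0]],[[0,0,0.5],[0,0,0]],[[0,0,0.6],[0,0,0]],[[0,0,0.7],[0,0,0]],[[0,0,0.8],[0,0,0]],[[0,0,0.9],[0,0,0]],[[0,0,1],[0,0,0]]]'
python3 -m inch '[[[0,0,0.15],[0,0,0]],[[0,0,0.3],[0,0,0]],[[0,0,0.45],[0,0,0]],[[0,0,0.6],[0,0,0]],[[0,0,0.75],[0,0,0]],[[0,0,0.85],[0,0,0]],[[0,0,0.93],[0,0,0]],[[0,0.05,0.95],[0,0,0]],[[0,0.12,0.95],[0,0,0]],[[0,0.2,0.95],[0,0,0]]]'
```

```text
clock: 7.15
position: [0.5789, -0.1373, 0.3103]
ee_rot: [-0.001, 1.0, -0.0, -0.0]
ft_force: [0.2, -1.4, -0.1]
grip_width: -0.001
grasp_force: 0.0
clock: 8.15
position: [0.5786, -0.1717, 0.2306]
ee_rot: [-0.002, 1.0, 0.0, 0.0]
ft_force: [0.7, 0.5, 0.6]
grip_width: -0.001
grasp_force: 0.0
clock: 9.15
position: [0.5785, -0.172, 0.1506]
ee_rot: [-0.001, 1.0, 0.0, -0.0]
ft_force: [-0.3, -0.0, 1.3]
grip_width: -0.001
grasp_force: 0.0
clock: 10.15
position: [0.5789, -0.1555, 0.0757]
ee_rot: [-0.001, 1.0, 0.0, 0.0]
ft_force: [0.1, 0.7, 0.2]
grip_width: -0.001
grasp_force: 0.0
```

```bash
python3 -m inch '[[[0,0.05,0],[0,0,0]],[[0,0.1,0],[0,0,0]],[[0,0.15,0],[0,0,0]],[[0,0.2,0],[0,0,0]],[[0,0.25,0],[0,0,0]],[[0,0.3,0],[0,0,0]],[[0,0.35,0],[0,0,0]],[[0,0.4,0],[0,0,0]],[[0,0.44,0],[0,0,0]],[[0,0.48,0],[0,0,0]]]'
python3 -m inch '[[[0,0.01,0],[0,0,0]],[[0,0.02,0],[0,0,0]],[[0,0.03,0],[0,0,0]],[[0,0.04,0],[0,0,0]],[[0,0.05,0],[0,0,0]],[[0,0.06,0],[0,0,0]],[[0,0.07,0],[0,0,0]],[[0,0.08,0],[0,0,0]],[[0,0.09,0],[0,0,0]],[[0,0.1,0],[0,0,0]]]'
```

```text
clock: 11.15
position: [0.5785, -0.1175, 0.0754]
ee_rot: [-0.001, 1.0, -0.0, 0.0]
ft_force: [-0.7, -3.6, 2.0]
grip_width: -0.0
grasp_force: 1.5
clock: 12.15
position: [0.5784, -0.1096, 0.0753]
ee_rot: [-0.001, 1.0, 0.0, 0.0]
ft_force: [1.2, -3.6, 2.0]
grip_width: -0.001
grasp_force: 1.6
```

```bash
python3 -m inch '[[[0,0.01,0],[0,0,0]],[[0,0.02,0],[0,0,0]],[[0,0.03,0],[0,0,0]],[[0,0.035,0],[0,0,0]],[[0,0.04,0],[0,0,0]],[[0,0.045,0],[0,0,0]],[[0,0.05,0],[0,0,0]],[[0,0.055,0],[0,0,0]],[[0,0.06,0],[0,0,0]],[[0,0.065,0],[0,0,0]]]'
```

```text
clock: 13.15
position: [0.5784, -0.1043, 0.0753]
ee_rot: [-0.001, 1.0, 0.0, -0.0]
ft_force: [-0.7, -3.4, 1.6]
grip_width: 0.001
grasp_force: 1.5
```

```bash
python3 -m inch '[[[0,0.005,0],[0,0,0]],[[0,0.01,0],[0,0,0]],[[0,0.015,0],[0,0,0]],[[0,0.02,0],[0,0,0]],[[0,0.025,0],[0,0,0]],[[0,0.03,0],[0,0,0]],[[0,0.035,0],[0,0,0]],[[0,0.04,0],[0,0,0]],[[0,0.045,0],[0,0,0]],[[0,0.05,0],[0,0,0]]]'
```

```text
clock: 14.15
position: [0.5785, -0.1035, 0.0757]
ee_rot: [-0.0, 1.0, -0.002, 0.001]
ft_force: [1.4, -13.3, 1.6]
grip_width: -0.005
grasp_force: 6.6
```

```bash
python3 -m inch '[[[0,-0.03,0],[0,0,0]],[[0,-0.1,0],[0,0,0]],[[0,-0.2,0],[0,0,0]],[[0,-0.25,-0.05],[0,0,0]],[[0,-0.25,-0.2],[0,0,0]],[[0,-0.25,-0.35],[0,0,0]],[[0,-0.25,-0.5],[0,0,0]],[[0,-0.25,-0.65],[0,0,0]],[[0,-0.25,-0.8],[0,0,0]],[[0,-0.25,-1],[0,0,0]]]'
python3 -m inch '[[[0,0,-0.15],[0,0,0]],[[0,0,-0.3],[0,0,0]],[[0,0,-0.45],[0,0,0]],[[0,0,-0.6],[0,0,0]],[[0,0,-0.75],[0,0,0]],[[0,0,-0.9],[0,0,0]],[[0,0,-1],[0,0,0]],[[0,0,-1],[0,0,0]],[[0,0,-1],[0,0,0]],[[0,0,-1],[0,0,0]]]'
python3 -m inch '[[[0,0,-0.15],[0,0,0]],[[0,0,-0.3],[0,0,0]],[[0,0,-0.45],[0,0,0]],[[0,0,-0.6],[0,0,0]],[[0,0,-0.75],[0,0,0]],[[-0.05,0.2,-0.9],[0,0,0]],[[-0.1,0.4,-1],[0,0,0]],[[-0.2,0.6,-1],[0,0,0]],[[-0.3,0.8,-1],[0,0,0]],[[-0.4,1,-1],[0,0,0]]]' 0.5
python3 - <<'E'
from h import *
o=manip.get_obs();im=manip.camera("wrist");print(o["position"],o["ee_rot"])
np.savez("w2.npz",position=o["position"],ee_rot=o["ee_rot"])
cv2.imwrite("pics/w2.png",cv2.resize(im[:,:,::-1],(768,576)))
E
```

```text
clock: 15.15
position: [0.5782, -0.1202, 0.1562]
ee_rot: [-0.001, 1.0, 0.0, -0.0]
ft_force: [0.5, 0.2, -0.7]
grip_width: 0.002
grasp_force: 0.0
clock: 16.15
position: [0.5781, -0.1203, 0.2346]
ee_rot: [-0.001, 1.0, 0.0, -0.001]
ft_force: [-0.0, -0.8, -0.1]
grip_width: -0.001
grasp_force: 0.0
clock: 17.15
position: [0.6108, -0.0384, 0.3145]
ee_rot: [-0.002, 1.0, 0.0, -0.001]
ft_force: [-0.6, -0.7, -0.1]
grip_width: 0.501
grasp_force: 0.0
[ 0.61075664 -0.0384461   0.31451736] [-1.75793347e-03  9.99998321e-01  4.93600977e-05 -5.15837869e-04]
```

View pics/w2.png

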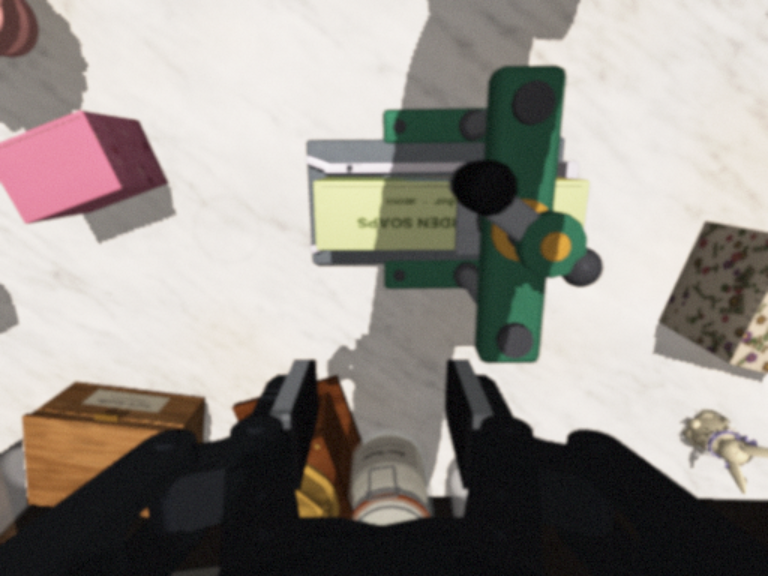

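The picture shows the carton standing at the back stop, with its near end just inside the bed edge. The handle's black top is at about (488,187), the hub at (555,246), and the beam caps at (534,102) and (515,340).

Run:
```python
from h import *
np.set_printoptions(precision=4,suppress=True)
o=dict(np.load("w2.npz"))
W=lambda n,u,v,z:print(n,atz("wrist",(u/1.5,v/1.5),z,o))
W("cap",534,102,.19);W("cap",515,340,.19);W("hub",555,246,.255);W("hub",555,246,.245)
W("handle left edge bottom?",452,187,.264);W("h top",488,187,.287);W("h mid",485,187,.264);W("h right",518,187,.287)
W("cart",314,215,.102);W("bed",307,200,.014);W("stop",588,215,.102);W("cartA",315,180,.102);W("cartB",314,250,.102)
```

```text
cap [0.5099 0.0447 0.19  ]
cap [0.6463 0.0464 0.19  ]
hub [0.5757 0.04   0.255 ]
hub [0.5775 0.0438 0.245 ]
handle left edge bottom? [ 0.5499 -0.0079  0.264 ]
h top [0.5485 0.0016 0.287 ]
h mid [0.5498 0.0055 0.264 ]
h right [0.5485 0.0123 0.287 ]
cart [ 0.58   -0.0876  0.102 ]
bed [ 0.5762 -0.1062  0.014 ]
stop [0.5796 0.1201 0.102 ]
cartA [ 0.5542 -0.0859  0.102 ]
cartB [ 0.607  -0.0887  0.102 ]
```

```bash
python3 -m inch '[[[0.05,0.05,0],[0,0,0]],[[0.15,0.1,0],[0,0,0]],[[0.3,0.2,0],[0,0,0]],[[0.45,0.3,0],[0,0,0]],[[0.6,0.4,0],[0,0,0]],[[0.7,0.48,0],[0,0,0]],[[0.77,0.52,0],[0,0,0]],[[0.77,0.52,0.03],[0,0,0]],[[0.77,0.52,0.08],[0,0,0]],[[0.77,0.52,0.15],[0,0,0]]]' 0.5
python3 -m inch '[[[0,0,0.08],[0,0,0]],[[0,0,0.16],[0,0,0]],[[0,0,0.24],[0,0,0]],[[0,0,0.32],[0,0,0]],[[0,0,0.4],[0,0,0]],[[0,0,0.48],[0,0,0]],[[0,0,0.56],[0,0,0]],[[0,0,0.62],[0,0,0]],[[0,0,0.67],[0,0,0]],[[0,0,0.67],[0,0,0]]]'
python3 - <<'E'
from h import *
o=manip.get_obs();im=manip.camera("wrist");print(o["position"])
cv2.imwrite("pics/w3.png",im[180:,150:400,::-1])
E
```

```text
clock: 18.2
position: [0.5488, 0.0006, 0.3029]
ee_rot: [-0.001, 1.0, -0.0, 0.0]
ft_force: [0.2, -0.7, 0.3]
grip_width: 0.504
grasp_force: 0.0
clock: 19.2
position: [0.5483, 0.0011, 0.2492]
ee_rot: [-0.001, 1.0, -0.0, -0.0]
ft_force: [-0.5, 0.1, 1.1]
grip_width: 0.499
grasp_force: 0.0
[0.54828684 0.00111602 0.24917932]
```

View pics/w3.png

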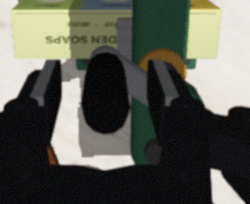

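The handle stands between the fingers (crop about (105,95)), so I'm closing on it.

```bash
python3 -m inch '[[[0,0,0],[0,0,0]],[[0,0,0],[0,0,0]],[[0,0,0],[0,0,0]],[[0,0,0],[0,0,0]],[[0,0,0],[0,0,0]],[[0,0,0],[0,0,0]],[[0,0,0],[0,0,0]],[[0,0,0],[0,0,0]],[[0,0,0],[0,0,0]],[[0,0,0],[0,0,0]]]' 0 60
```

```text
clock: 20.25
position: [0.5487, 0.0015, 0.2502]
ee_rot: [-0.002, 1.0, 0.0, 0.0]
ft_force: [-1.1, 2.4, 5.4]
grip_width: 0.224
grasp_force: 58.9
```

```bash
cat > arc.py <<'E'
import sys,numpy as np
def arc(t0,degs):
    t=t0+np.radians(degs)
    return np.round(np.c_[.625*(np.sin(t)-np.sin(t0)),-.625*(np.cos(t)-np.cos(t0)),.04775*(t-t0)],3)
if __name__=="__main__":
    t0=float(sys.argv[1]);d=float(sys.argv[2])
    print(arc(t0,np.linspace(d/10,d,10)).tolist())
E
python3 arc.py .57 60
```

```text
[[0.053, 0.038, 0.005], [0.102, 0.082, 0.01], [0.146, 0.13, 0.015], [0.185, 0.183, 0.02], [0.218, 0.239, 0.025], [0.245, 0.299, 0.03], [0.265, 0.361, 0.035], [0.279, 0.425, 0.04], [0.287, 0.49, 0.045], [0.287, 0.555, 0.05]]
```

```bash
python3 -m inch '[[[0.053,0.038,0.005],[0,0,0]],[[0.102,0.082,0.01],[0,0,0]],[[0.146,0.13,0.015],[0,0,0]],[[0.185,0.183,0.02],[0,0,0]],[[0.218,0.239,0.025],[0,0,0]],[[0.245,0.299,0.03],[0,0,0]],[[0.265,0.361,0.035],[0,0,0]],[[0.279,0.425,0.04],[0,0,0]],[[0.287,0.49,0.045],[0,0,0]],[[0.287,0.555,0.05],[0,0,0]]]'
python3 arc.py 1.617 60
```

```text
clock: 21.25
position: [0.5271, 0.0433, 0.2465]
ee_rot: [-0.0, 1.0, -0.001, 0.002]
ft_force: [6.9, -6.9, 2.9]
grip_width: 0.229
grasp_force: 58.9
[[-0.006, 0.065, 0.005], [-0.02, 0.129, 0.01], [-0.039, 0.192, 0.015], [-0.066, 0.251, 0.02], [-0.098, 0.308, 0.025], [-0.136, 0.361, 0.03], [-0.18, 0.41, 0.035], [-0.228, 0.454, 0.04], [-0.281, 0.493, 0.045], [-0.337, 0.526, 0.05]]
```

```bash
python3 -m inch '[[[-0.01,0.065,0.005],[0,0,0]],[[-0.03,0.129,0.01],[0,0,0]],[[-0.055,0.191,0.015],[0,0,0]],[[-0.085,0.25,0.02],[0,0,0]],[[-0.118,0.306,0.025],[0,0,0]],[[-0.157,0.358,0.03],[0,0,0]],[[-0.202,0.407,0.035],[0,0,0]],[[-0.251,0.451,0.04],[0,0,0]],[[-0.305,0.489,0.045],[0,0,0]],[[-0.362,0.522,0.05],[0,0,0]]]'
python3 arc.py 2.68 60
```

```text
clock: 22.25
position: [0.5541, 0.0868, 0.2423]
ee_rot: [-0.001, 1.0, -0.0, -0.0]
ft_force: [-5.5, -2.2, 9.8]
grip_width: 0.226
grasp_force: 59.7
[[-0.06, 0.026, 0.005], [-0.122, 0.046, 0.01], [-0.187, 0.059, 0.015], [-0.252, 0.065, 0.02], [-0.317, 0.064, 0.025], [-0.382, 0.057, 0.03], [-0.446, 0.043, 0.035], [-0.508, 0.022, 0.04], [-0.567, -0.005, 0.045], [-0.624, -0.039, 0.05]]
```

```bash
cat > st.py <<'E'
from h import *
c=np.array([.577,.0426])
o=manip.get_obs();r=np.array(o["position"])[:2]-c;t=np.arctan2(-r[0],-r[1])%(2*np.pi);f=np.array(o["ft_force"])
T=np.array([-np.cos(t),np.sin(t)]);N=r/np.hypot(*r)
print("theta",round(t,3),"r",round(np.hypot(*r)*1e3,2),"Ft",round(f[:2]@T,2),"Fr",round(f[:2]@N,2),"Fz",round(f[2],1),"z",round(o["position"][2],4))
E
python3 -m inch '[[[-0.06,0.026,0.0],[0,0,0]],[[-0.122,0.046,0.003],[0,0,0]],[[-0.187,0.059,0.006],[0,0,0]],[[-0.252,0.065,0.01],[0,0,0]],[[-0.317,0.064,0.015],[0,0,0]],[[-0.382,0.057,0.02],[0,0,0]],[[-0.446,0.043,0.025],[0,0,0]],[[-0.508,0.022,0.03],[0,0,0]],[[-0.567,-0.005,0.035],[0,0,0]],[[-0.624,-0.039,0.04],[0,0,0]]]'; python3 st.py
python3 - <<'E'
from arc import *
t=3.727
for k in range(13): print(round(t,3),arc(t,[5,10]).tolist()); t+=np.radians(10)
E
```

```text
clock: 23.25
position: [0.6036, 0.0851, 0.2385]
ee_rot: [-0.002, 1.0, 0.0, -0.001]
ft_force: [-4.7, 2.5, 5.2]
grip_width: 0.223
grasp_force: 59.3
theta 3.701 r 50.17 Ft -5.35 Fr -0.35 Fz 5.2 z 0.2385
3.727 [[-0.044, -0.032, 0.004], [-0.085, -0.068, 0.008]]
3.902 [[-0.038, -0.039, 0.004], [-0.072, -0.082, 0.008]]
4.076 [[-0.03, -0.045, 0.004], [-0.057, -0.093, 0.008]]
4.251 [[-0.022, -0.05, 0.004], [-0.04, -0.101, 0.008]]
4.425 [[-0.013, -0.053, 0.004], [-0.022, -0.107, 0.008]]
4.6 [[-0.004, -0.054, 0.004], [-0.003, -0.109, 0.008]]
4.774 [[0.006, -0.054, 0.004], [0.016, -0.108, 0.008]]
4.949 [[0.015, -0.052, 0.004], [0.035, -0.103, 0.008]]
5.123 [[0.024, -0.049, 0.004], [0.052, -0.096, 0.008]]
5.298 [[0.032, -0.044, 0.004], [0.068, -0.085, 0.008]]
5.472 [[0.039, -0.038, 0.004], [0.082, -0.072, 0.008]]
5.647 [[0.045, -0.03, 0.004], [0.093, -0.057, 0.008]]
5.821 [[0.05, -0.022, 0.004], [0.101, -0.04, 0.008]]
```

```bash
python3 -m inch '[[[-0.009,-0.006,0.001],[0,0,0]],[[-0.018,-0.012,0.002],[0,0,0]],[[-0.027,-0.019,0.002],[0,0,0]],[[-0.035,-0.026,0.003],[0,0,0]],[[-0.044,-0.032,0.004],[0,0,0]],[[-0.052,-0.039,0.005],[0,0,0]],[[-0.06,-0.046,0.006],[0,0,0]],[[-0.069,-0.053,0.006],[0,0,0]],[[-0.077,-0.061,0.007],[0,0,0]],[[-0.085,-0.068,0.008],[0,0,0]]]' >/dev/null; python3 st.py
python3 -m inch '[[[-0.008,-0.008,0.001],[0,0,0]],[[-0.016,-0.016,0.002],[0,0,0]],[[-0.023,-0.023,0.002],[0,0,0]],[[-0.031,-0.031,0.003],[0,0,0]],[[-0.038,-0.039,0.004],[0,0,0]],[[-0.045,-0.047,0.005],[0,0,0]],[[-0.052,-0.056,0.006],[0,0,0]],[[-0.059,-0.064,0.006],[0,0,0]],[[-0.066,-0.073,0.007],[0,0,0]],[[-0.072,-0.082,0.008],[0,0,0]]]' >/dev/null; python3 st.py
```

```text
theta 3.869 r 50.23 Ft -6.11 Fr 0.37 Fz 4.4 z 0.2379
theta 4.041 r 50.22 Ft -6.17 Fr 0.5 Fz 4.2 z 0.2372
```

```bash
python3 -m inch '[[[-0.006,-0.009,0.001],[0,0,0]],[[-0.012,-0.018,0.002],[0,0,0]],[[-0.018,-0.027,0.002],[0,0,0]],[[-0.024,-0.036,0.003],[0,0,0]],[[-0.03,-0.045,0.004],[0,0,0]],[[-0.036,-0.055,0.005],[0,0,0]],[[-0.041,-0.064,0.006],[0,0,0]],[[-0.047,-0.074,0.006],[0,0,0]],[[-0.052,-0.083,0.007],[0,0,0]],[[-0.057,-0.093,0.008],[0,0,0]]]' >/dev/null; python3 st.py
python3 -m inch '[[[-0.004,-0.01,0.001],[0,0,0]],[[-0.009,-0.02,0.002],[0,0,0]],[[-0.013,-0.03,0.002],[0,0,0]],[[-0.018,-0.04,0.003],[0,0,0]],[[-0.022,-0.05,0.004],[0,0,0]],[[-0.026,-0.06,0.005],[0,0,0]],[[-0.029,-0.07,0.006],[0,0,0]],[[-0.033,-0.08,0.006],[0,0,0]],[[-0.037,-0.091,0.007],[0,0,0]],[[-0.04,-0.101,0.008],[0,0,0]]]' >/dev/null; python3 st.py
```

```text
theta 4.211 r 50.26 Ft -6.85 Fr 0.99 Fz 4.1 z 0.2366
theta 4.382 r 50.25 Ft -7.19 Fr 1.74 Fz 2.6 z 0.2359
```

```bash
python3 -m inch '[[[-0.003,-0.011,0.001],[0,0,0]],[[-0.006,-0.021,0.002],[0,0,0]],[[-0.008,-0.032,0.002],[0,0,0]],[[-0.011,-0.042,0.003],[0,0,0]],[[-0.013,-0.053,0.004],[0,0,0]],[[-0.015,-0.064,0.005],[0,0,0]],[[-0.017,-0.075,0.006],[0,0,0]],[[-0.019,-0.085,0.006],[0,0,0]],[[-0.021,-0.096,0.007],[0,0,0]],[[-0.022,-0.107,0.008],[0,0,0]]]' >/dev/null; python3 st.py
python3 -m inch '[[[-0.001,-0.011,0.001],[0,0,0]],[[-0.002,-0.022,0.002],[0,0,0]],[[-0.003,-0.032,0.002],[0,0,0]],[[-0.004,-0.043,0.003],[0,0,0]],[[-0.004,-0.054,0.004],[0,0,0]],[[-0.004,-0.065,0.005],[0,0,0]],[[-0.004,-0.076,0.006],[0,0,0]],[[-0.004,-0.087,0.006],[0,0,0]],[[-0.003,-0.098,0.007],[0,0,0]],[[-0.003,-0.109,0.008],[0,0,0]]]' >/dev/null; python3 st.py
```

```text
theta 4.555 r 50.26 Ft -6.08 Fr 2.41 Fz 1.3 z 0.2353
theta 4.731 r 50.25 Ft -5.77 Fr 3.07 Fz 0.7 z 0.2346
```

```bash
python3 -m inch '[[[0,-0.011,0.001],[0,0,0]],[[0.001,-0.022,0.002],[0,0,0]],[[0.001,-0.032,0.002],[0,0,0]],[[0.001,-0.043,0.003],[0,0,0]],[[0.002,-0.054,0.004],[0,0,0]],[[0.003,-0.065,0.005],[0,0,0]],[[0.004,-0.076,0.006],[0,0,0]],[[0.005,-0.086,0.006],[0,0,0]],[[0.006,-0.097,0.007],[0,0,0]],[[0.008,-0.108,0.008],[0,0,0]]]' >/dev/null; python3 st.py
python3 -m inch '[[[0.003,-0.01,0.001],[0,0,0]],[[0.006,-0.021,0.002],[0,0,0]],[[0.009,-0.031,0.002],[0,0,0]],[[0.012,-0.042,0.003],[0,0,0]],[[0.015,-0.052,0.004],[0,0,0]],[[0.019,-0.062,0.005],[0,0,0]],[[0.023,-0.073,0.006],[0,0,0]],[[0.027,-0.083,0.006],[0,0,0]],[[0.031,-0.093,0.007],[0,0,0]],[[0.035,-0.103,0.008],[0,0,0]]]' >/dev/null; python3 st.py
```

```text
theta 4.906 r 50.34 Ft -6.59 Fr 0.54 Fz 0.6 z 0.234
theta 5.083 r 50.29 Ft -7.04 Fr 1.02 Fz 0.0 z 0.2333
```

```bash
python3 -m inch '[[[0.005,-0.01,0.001],[0,0,0]],[[0.009,-0.02,0.002],[0,0,0]],[[0.014,-0.029,0.002],[0,0,0]],[[0.019,-0.039,0.003],[0,0,0]],[[0.024,-0.049,0.004],[0,0,0]],[[0.029,-0.058,0.005],[0,0,0]],[[0.035,-0.068,0.006],[0,0,0]],[[0.04,-0.077,0.006],[0,0,0]],[[0.046,-0.087,0.007],[0,0,0]],[[0.052,-0.096,0.008],[0,0,0]]]' >/dev/null; python3 st.py
python3 -m inch '[[[0.006,-0.009,0.001],[0,0,0]],[[0.013,-0.018,0.002],[0,0,0]],[[0.019,-0.027,0.002],[0,0,0]],[[0.025,-0.035,0.003],[0,0,0]],[[0.032,-0.044,0.004],[0,0,0]],[[0.039,-0.052,0.005],[0,0,0]],[[0.046,-0.061,0.006],[0,0,0]],[[0.053,-0.069,0.006],[0,0,0]],[[0.061,-0.077,0.007],[0,0,0]],[[0.068,-0.085,0.008],[0,0,0]]]' >/dev/null; python3 st.py
```

```text
theta 5.261 r 50.27 Ft -5.7 Fr 2.74 Fz -1.5 z 0.2326
theta 5.438 r 50.19 Ft -6.65 Fr 2.67 Fz -2.0 z 0.2319
```

```bash
python3 -m inch '[[[0.007,-0.008,0.001],[0,0,0]],[[0.015,-0.016,0.002],[0,0,0]],[[0.022,-0.024,0.003],[0,0,0]],[[0.03,-0.032,0.004],[0,0,0]],[[0.037,-0.04,0.005],[0,0,0]],[[0.045,-0.048,0.006],[0,0,0]],[[0.053,-0.056,0.007],[0,0,0]],[[0.061,-0.063,0.008],[0,0,0]],[[0.069,-0.071,0.009],[0,0,0]],[[0.077,-0.078,0.01],[0,0,0]]]' >/dev/null; python3 st.py
python3 -m inch '[[[0.009,-0.006,0.001],[0,0,0]],[[0.018,-0.013,0.002],[0,0,0]],[[0.027,-0.019,0.003],[0,0,0]],[[0.036,-0.025,0.004],[0,0,0]],[[0.045,-0.03,0.005],[0,0,0]],[[0.054,-0.036,0.006],[0,0,0]],[[0.064,-0.042,0.007],[0,0,0]],[[0.073,-0.047,0.008],[0,0,0]],[[0.083,-0.052,0.009],[0,0,0]],[[0.093,-0.057,0.01],[0,0,0]]]' >/dev/null; python3 st.py
python3 - <<'E'
from arc import *
t=5.821
for k in range(14): print(round(t,3),arc(t,[5,10]).tolist()); t+=np.radians(10)
E
```

```text
theta 5.611 r 50.27 Ft -6.98 Fr -1.41 Fz -0.7 z 0.2313
theta 5.784 r 50.21 Ft -6.96 Fr -0.13 Fz 0.3 z 0.2305
5.821 [[0.05, -0.022, 0.004], [0.101, -0.04, 0.008]]
5.996 [[0.053, -0.013, 0.004], [0.107, -0.022, 0.008]]
6.17 [[0.054, -0.004, 0.004], [0.109, -0.003, 0.008]]
6.345 [[0.054, 0.006, 0.004], [0.108, 0.016, 0.008]]
6.519 [[0.052, 0.015, 0.004], [0.103, 0.035, 0.008]]
6.694 [[0.049, 0.024, 0.004], [0.096, 0.052, 0.008]]
6.868 [[0.044, 0.032, 0.004], [0.085, 0.068, 0.008]]
7.043 [[0.038, 0.039, 0.004], [0.072, 0.082, 0.008]]
7.217 [[0.03, 0.045, 0.004], [0.057, 0.093, 0.008]]
7.392 [[0.022, 0.05, 0.004], [0.04, 0.101, 0.008]]
7.566 [[0.013, 0.053, 0.004], [0.022, 0.107, 0.008]]
7.741 [[0.004, 0.054, 0.004], [0.003, 0.109, 0.008]]
7.915 [[-0.006, 0.054, 0.004], [-0.016, 0.108, 0.008]]
8.09 [[-0.015, 0.052, 0.004], [-0.035, 0.103, 0.008]]
```

```bash
python3 -m inch '[[[0.01,-0.004,0.001],[0,0,0]],[[0.02,-0.009,0.002],[0,0,0]],[[0.03,-0.013,0.003],[0,0,0]],[[0.04,-0.018,0.004],[0,0,0]],[[0.05,-0.022,0.005],[0,0,0]],[[0.06,-0.026,0.006],[0,0,0]],[[0.07,-0.029,0.007],[0,0,0]],[[0.08,-0.033,0.008],[0,0,0]],[[0.091,-0.037,0.008],[0,0,0]],[[0.101,-0.04,0.008],[0,0,0]]]' >/dev/null; python3 st.py
python3 -m inch '[[[0.011,-0.003,0.001],[0,0,0]],[[0.021,-0.006,0.002],[0,0,0]],[[0.032,-0.008,0.003],[0,0,0]],[[0.042,-0.011,0.004],[0,0,0]],[[0.053,-0.013,0.005],[0,0,0]],[[0.064,-0.015,0.006],[0,0,0]],[[0.075,-0.017,0.007],[0,0,0]],[[0.085,-0.019,0.008],[0,0,0]],[[0.096,-0.021,0.008],[0,0,0]],[[0.107,-0.022,0.008],[0,0,0]]]' >/dev/null; python3 st.py
```

```text
theta 5.958 r 50.17 Ft -6.0 Fr -0.67 Fz -1.2 z 0.2299
theta 6.133 r 50.14 Ft -6.71 Fr -1.86 Fz -2.1 z 0.2292
```

```bash
python3 -m inch '[[[0.011,0.001,0.001],[0,0,0]],[[0.022,0.002,0.002],[0,0,0]],[[0.032,0.003,0.003],[0,0,0]],[[0.043,0.003,0.004],[0,0,0]],[[0.054,0.004,0.005],[0,0,0]],[[0.065,0.004,0.006],[0,0,0]],[[0.076,0.004,0.007],[0,0,0]],[[0.087,0.005,0.008],[0,0,0]],[[0.098,0.005,0.009],[0,0,0]],[[0.109,0.005,0.01],[0,0,0]]]' >/dev/null; python3 st.py
python3 -m inch '[[[0.011,0.001,0.001],[0,0,0]],[[0.022,0.002,0.002],[0,0,0]],[[0.032,0.003,0.003],[0,0,0]],[[0.043,0.004,0.004],[0,0,0]],[[0.054,0.006,0.005],[0,0,0]],[[0.065,0.008,0.006],[0,0,0]],[[0.076,0.01,0.007],[0,0,0]],[[0.086,0.012,0.008],[0,0,0]],[[0.097,0.014,0.009],[0,0,0]],[[0.108,0.016,0.01],[0,0,0]]]' >/dev/null; python3 st.py
```

```text
theta 0.022 r 50.04 Ft -6.33 Fr -0.46 Fz -1.7 z 0.2286
theta 0.195 r 50.03 Ft -6.2 Fr -1.24 Fz -0.7 z 0.2279
```

```bash
python3 -m inch '[[[0.01,0.003,0.001],[0,0,0]],[[0.021,0.006,0.002],[0,0,0]],[[0.031,0.009,0.003],[0,0,0]],[[0.042,0.012,0.004],[0,0,0]],[[0.052,0.015,0.005],[0,0,0]],[[0.062,0.019,0.006],[0,0,0]],[[0.073,0.023,0.007],[0,0,0]],[[0.083,0.027,0.008],[0,0,0]],[[0.093,0.031,0.008],[0,0,0]],[[0.103,0.035,0.008],[0,0,0]]]' >/dev/null; python3 st.py
python3 -m inch '[[[0.01,0.005,0.001],[0,0,0]],[[0.02,0.009,0.002],[0,0,0]],[[0.029,0.014,0.003],[0,0,0]],[[0.039,0.019,0.004],[0,0,0]],[[0.049,0.024,0.005],[0,0,0]],[[0.058,0.029,0.006],[0,0,0]],[[0.068,0.035,0.007],[0,0,0]],[[0.077,0.04,0.008],[0,0,0]],[[0.087,0.046,0.008],[0,0,0]],[[0.096,0.052,0.008],[0,0,0]]]' >/dev/null; python3 st.py
```

```text
theta 0.368 r 49.95 Ft -5.42 Fr -0.3 Fz -1.5 z 0.2272
theta 0.525 r 49.9 Ft -11.24 Fr -2.59 Fz -2.1 z 0.2268
```

```bash
python3 arc.py .57 45
```

```text
[[0.04, 0.028, 0.004], [0.078, 0.059, 0.008], [0.114, 0.093, 0.011], [0.146, 0.13, 0.015], [0.176, 0.169, 0.019], [0.202, 0.21, 0.023], [0.225, 0.254, 0.026], [0.245, 0.299, 0.03], [0.261, 0.345, 0.034], [0.273, 0.393, 0.038]]
```

```bash
python3 -m inch '[[[0.04,0.028,0.004],[0,0,0]],[[0.078,0.059,0.008],[0,0,0]],[[0.112,0.093,0.011],[0,0,0]],[[0.144,0.13,0.015],[0,0,0]],[[0.173,0.169,0.019],[0,0,0]],[[0.198,0.21,0.023],[0,0,0]],[[0.221,0.254,0.026],[0,0,0]],[[0.24,0.299,0.03],[0,0,0]],[[0.256,0.345,0.034],[0,0,0]],[[0.267,0.393,0.038],[0,0,0]]]' >/dev/null; python3 st.py; python3 arc.py 1.36 35
```

```text
theta 1.283 r 49.61 Ft -11.14 Fr 2.25 Fz 5.7 z 0.2238
[[0.007, 0.038, 0.003], [0.011, 0.075, 0.006], [0.014, 0.114, 0.009], [0.013, 0.152, 0.012], [0.011, 0.19, 0.015], [0.006, 0.228, 0.018], [-0.001, 0.265, 0.02], [-0.01, 0.302, 0.023], [-0.022, 0.339, 0.026], [-0.036, 0.374, 0.029]]
```

```bash
python3 -m inch '[[[0.008,0.038,0.002],[0,0,0]],[[0.013,0.075,0.004],[0,0,0]],[[0.016,0.114,0.006],[0,0,0]],[[0.016,0.152,0.008],[0,0,0]],[[0.014,0.19,0.01],[0,0,0]],[[0.009,0.228,0.012],[0,0,0]],[[0.002,0.265,0.014],[0,0,0]],[[-0.007,0.302,0.017],[0,0,0]],[[-0.019,0.339,0.02],[0,0,0]],[[-0.033,0.374,0.023],[0,0,0]]]' >/dev/null; python3 st.py; python3 arc.py 1.96 8
```

```text
theta 1.909 r 49.54 Ft -11.03 Fr 5.34 Fz 9.3 z 0.2214
[[-0.003, 0.008, 0.001], [-0.007, 0.016, 0.001], [-0.01, 0.024, 0.002], [-0.014, 0.032, 0.003], [-0.018, 0.04, 0.003], [-0.022, 0.048, 0.004], [-0.026, 0.055, 0.005], [-0.03, 0.063, 0.005], [-0.034, 0.071, 0.006], [-0.039, 0.078, 0.007]]
```

```bash
python3 -m inch '[[[-0.003,0.006,0],[0,0,0]],[[-0.006,0.012,0],[0,0,0]],[[-0.009,0.019,0],[0,0,0]],[[-0.012,0.025,0],[0,0,0]],[[-0.015,0.032,0],[0,0,0]],[[-0.018,0.038,0],[0,0,0]],[[-0.021,0.044,0],[0,0,0]],[[-0.024,0.05,0],[0,0,0]],[[-0.027,0.057,0],[0,0,0]],[[-0.029,0.063,0],[0,0,0]]]' >/dev/null; python3 st.py
```

```text
theta 2.019 r 49.57 Ft -11.99 Fr 4.25 Fz 6.1 z 0.2211
```

```bash
python3 -m inch '[[[0.003,-0.003,-0.002],[0,0,0]],[[0.006,-0.006,-0.004],[0,0,0]],[[0.01,-0.009,-0.006],[0,0,0]],[[0.014,-0.012,-0.008],[0,0,0]],[[0.018,-0.016,-0.01],[0,0,0]],[[0.023,-0.02,-0.012],[0,0,0]],[[0.023,-0.02,-0.012],[0,0,0]],[[0.023,-0.02,-0.012],[0,0,0]],[[0.023,-0.02,-0.012],[0,0,0]],[[0.023,-0.02,-0.012],[0,0,0]]]' >/dev/null; python3 st.py
```

```text
theta 2.014 r 49.9 Ft -1.92 Fr -6.72 Fz -8.3 z 0.2213
```

```bash
python3 -m inch '[[[0,0,0],[0,0,0]],[[0,0,0],[0,0,0]],[[0,0,0],[0,0,0]],[[0,0,0],[0,0,0]],[[0,0,0],[0,0,0]],[[0,0,0],[0,0,0]],[[0,0,0],[0,0,0]],[[0,0,0],[0,0,0]],[[0,0,-0.01],[0,0,0]],[[0,0,-0.03],[0,0,0]]]' 0.5
python3 -m inch '[[[0,0,-0.1],[0,0,0]],[[0,0,-0.2],[0,0,0]],[[0,0,-0.3],[0,0,0]],[[0,0,-0.4],[0,0,0]],[[0,0,-0.5],[0,0,0]],[[0,0,-0.6],[0,0,0]],[[0,0,-0.7],[0,0,0]],[[0,0,-0.8],[0,0,0]],[[0,0,-0.9],[0,0,0]],[[0,0,-1],[0,0,0]]]'
python3 -m inch '[[[-0.1,-0.1,-0.1],[0,0,0]],[[-0.2,-0.2,-0.2],[0,0,0]],[[-0.3,-0.3,-0.3],[0,0,0]],[[-0.4,-0.4,-0.3],[0,0,0]],[[-0.5,-0.5,-0.3],[0,0,0]],[[-0.65,-0.65,-0.3],[0,0,0]],[[-0.8,-0.8,-0.3],[0,0,0]],[[-0.95,-0.95,-0.3],[0,0,0]],[[-1,-1,-0.3],[0,0,0]],[[-1,-1,-0.3],[0,0,0]]]'
python3 - <<'E'
from h import *
o=manip.get_obs();im=manip.camera("wrist");np.savez("w4.npz",position=o["position"],ee_rot=o["ee_rot"])
cv2.imwrite("pics/w4.png",cv2.resize(im[:,:,::-1],(768,576)))
E
```

```text
clock: 46.25
position: [0.5317, 0.0656, 0.2248]
ee_rot: [-0.001, 1.0, 0.0, -0.0]
ft_force: [-0.9, 0.4, -0.7]
grip_width: 0.5
grasp_force: 0.0
clock: 47.25
position: [0.5317, 0.0656, 0.3055]
ee_rot: [-0.001, 1.0, 0.0, -0.0]
ft_force: [-0.5, -1.0, -0.7]
grip_width: 0.5
grasp_force: 0.0
clock: 48.25
position: [0.6121, -0.0149, 0.3281]
ee_rot: [-0.001, 1.0, -0.0, -0.001]
ft_force: [0.5, 0.6, 0.0]
grip_width: 0.5
grasp_force: 0.0
```

View pics/w4.png

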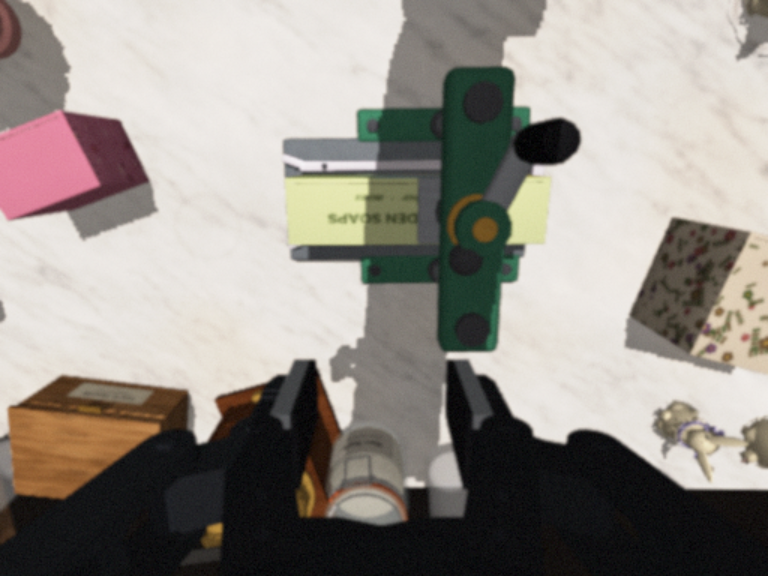

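The handle is at (548,141) where I left it, and the carton is still home with its near end at (286,212). The gripper is clear of everything, so I'm handing in.

```bash
python3 -c "
from workcell import manip
print(manip.hand_in())"
```

```text
the job is handed in; nothing more can be done
None
```

The carton is home against the back stop and clamped: I felt the pad touch, wound about a quarter turn more (touch point known to about ±5°), let go, and handed in at about 48 s with the robot clear; no verdict was shown.

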